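# Set the mitre guide one hole over

### The arm

A 6-joint arm with a two-finger parallel gripper is mounted at the origin on the work surface. World frame = base frame: x ahead of the robot, y to its left, z up, the work surface at z = 0. Lengths are in m, angles in rad, forces in N, time in s.
With the tool pointing down it reaches from about 0.275 to 0.825 m from the base axis. Payload 4.9 kg.
Tool frame: the origin (TCP) lies midway between the tips of the shut fingers; the grasp point (between the pads) lies 19 mm behind it (grip_point_offset is the distance from the TCP to the grasp point, in m); z points along the fingers, x is the direction in which the jaws open and shut, and the axes are right-handed (so a half turn about z gives the same grasp; the last joint's range is limited). The gripper opens to 85 mm and grips with 20 to 120 N. Pads are 22 mm wide; open, the fingers measure 114 mm over their backs; the gripper's body (76 mm by 85 mm) begins 54 mm behind the grasp point. The pads swing forward as they close: fully open they stand 13 mm farther back than shut.
Start: joints at [-1.374, 0.326, -0.193, 1.052, 0, 1.437], TCP at [0.179, -0.52, 0.231] pointing down, gripper open.
Joint ranges: [-2.65, 2.65], [-0.97, 1.79], [-1.3, 1.35], [-1.93, 2.1], [-1.47, 1.37], [-3.14, 3.14]. Speed limits (rad/s): [2.57, 2.57, 3.14, 3.14, 3.14, 3.14].

### API

Orientations are given as a rotation vector (axis times angle).
In Python, from cell import * gives the robot as it stands. Calls block until the motion is done:
- movep(position, orientation): joint-space move of the TCP to a pose.
- move_l(position, velocity=0.15, rot=None, until_force=None): straight line of the TCP; rot=None keeps the orientation; velocity is the mean speed in m/s. With until_force (N) it stops when the force on the tool has changed by that much, and returns True; else False.
- set_joints(angles): joint-space move.
- let_go() and grab(newtons=None): open the fingers fully, or close them until they stop; newtons is the grip in N (None keeps the last).
- sleep(seconds).
- ik(position, orientation): joint angles nearest the present ones, or None.
- get_state(): the state.
- grab_frame(name): name is "scene" or "top" or "wrist"; returns a dict with "img" (420x560x3 uint8, red, green, blue), "fx", "fy", "cx", "cy" (pixels), "k1" (the pictures are not rectified: a ray, as slopes to the right and down, at radius r is drawn at 1 + k1 r^2 times it, then the intrinsics apply), "cam_to_world" (4x4, takes a point from camera to world coordinates); the wrist camera has in their place "T_tool_cam" (4x4, takes a point from camera to tool coordinates, whose origin is the TCP and whose axes are the tool frame's). Camera axes: x right, y down, z forward; pixel columns grow to the right and rows downward; lengths in m; the calibration is good to about 2 mm. A picture is of the moment at which its call begins: read the wrist's pose just before it. There is no depth.
A pose or a line that the arm cannot do raises MotionError and nothing moves.
- sign_off(): hands the job in, once; it reports no verdict.
Trained networks look in the newest picture that a camera, given by its name, has taken for a name from the list of things; names that differ only in an ending like _2 or _b are one class to them, and where a whole thing is asked for, a point or a joint stands for the part that bears it (a point fixed in the world has none). Each returns a list of dicts, best first, with "score" (0 to 1); they miss things now and then, are a little off and sometimes report something else, mostly with a low value. They report only what shows in the picture. A call takes as long as a camera call.
- spot_in(camera, name): "centre" ([column, row] in pixels, amid what is visible of it).
- silhouettes(camera, name): "mask" (420x560 bool, what is visible of it) and "centre" ([column, row] in pixels, amid what is visible of it).
- tip_of(camera, name): "centre" ([column, row] in pixels: a listed point, or the origin of a listed thing).
The state is a dict: "clock": time; "q": joint angles; "joint_velocities": joint speeds; "tau": joint torques, N m; "position": TCP position; "eef_rot": TCP orientation; "contact_force": force on the tool from outside, world axes, zero at the start; "wrist_torque": the same for the moment, N m; "finger_gap": opening from 0.0 (shut) to 1.0 (fully open).
Only numpy, scipy, OpenCV 4.12 (cv2) and the standard library are available. Lean on these libraries where they do the work, as an engineer would, in place of code of your own. Each camera call takes 0.05 s, during which the arm holds its last target.

### The job

The saw is out of the mitre guide and its swing arm is pinned square. Hook a fingertip under the red pull ring, lift the spring index pin out of its hole, swing the arm one hole to your left (as seen from the robot) and let the pin drop fully home in that hole. Then take the finger out of the ring; nothing is to be picked up, and everything else on the bench, the lath on the guide's bed included, stays where it lies.

Things in the scene. Friction and masses are not known exactly. Their poses are not given: they have to be found in the camera images.
- mitre_base: blue hand mitre guide, screwed down, its saw lifted out: bed 420 x 90 mm (top 50 mm above the bench) with aluminium fence; on the robot's side a flat steel quadrant (top 30 mm up, 166 to 228 mm from the pivot) with seven 10 mm holes at 15 degrees. Origin: on the bench under the pivot; x square to the fence, from the operator's side to the fence; y along the fence, to the robot's left; z up
- pivot (a point): upright axis of the swing arm, at the fence line of the mitre guide, 42 mm above the bench. The arm also carries two steel saw guide columns, 133 mm high, on its centre line, the nearer one 125 mm from the pivot (30 mm across at its foot, 14 mm above, head 18 mm wide)
- swing_arm (a joint): angle (rad) of the aluminium swing arm, a bar 34 mm wide, top 42 mm above the bench, reaching from the pivot towards the robot over the quadrant: 0 = square to the fence (middle hole), growing as its near end swings to the robot's left; next hole at 0.2618 (15 degrees). With the pin out about 1 N at the ring moves it; it stays where it is left; end stops at 0.82 either way
- index_pin (a joint): lift (m) of the spring index pin: 0 = down, its rounded 8 mm nose 10 mm deep in a hole, locking the arm; clear of the quadrant above 0.010; stop at 0.020. The spring presses it down with 5 N at 0, 9 N at the stop. Let down between holes it rides on the quadrant at 0.010 and drops into a hole that it is pushed over
- ring (a point): centre of the red pull ring fixed on the index pin, 187 mm from the pivot, 99 mm above the bench with the pin down. Round, 51 mm inside, 6 mm wire; it does not flap: it faces along the arm, its top leaning 40 degrees from upright towards the pivot, so a finger slanting down from the robot's side goes through. This point's axes: x along the arm towards the pivot, z up; it moves with arm and pin
- ring_top (a point): underside of the top of the pull ring, where a hooked finger bears: 26 mm from the ring's centre, 118 mm above the bench with the pin down. Beyond the ring about 45 mm are free to the nearer guide column; below it is the arm, and under the ring's foot (205 mm from the pivot) the pin's barrel, 26 mm across, its top 68 mm above the bench
- hole_start (a point): centre, in the quadrant's upper face, of the middle hole, where the pin sits at the start, 205 mm from the pivot
- hole_next (a point): centre, in the quadrant's upper face, of the next hole to the left as seen from the robot, 205 mm from the pivot
- pine_lath: loose pine lath 300 x 45 x 20 mm lying on the bed of the mitre guide, against its fence; origin: centre of its underside, y along its length
- oil_jar: amber glass jar of wood oil with dark lid, 62 mm across, 85 mm high; origin: centre of its underside
- brush_pot: blue ceramic pot 72 mm across, 90 mm high, with brushes that stand up to 175 mm; origin: centre of its underside
- pen_stand: wood-burning pen with cork grip lying in its stand, white foot 100 x 60 mm, in all about 200 mm long and 100 mm high; origin: centre of the foot's underside
- cork_block: cork sanding block 105 x 60 x 32 mm; origin: centre of its underside
- carpenter_pencil: flat green carpenter's pencil 178 x 14 x 8 mm; origin: on its underside, x along it
- round_blank: round pine blank 96 mm across, 14 mm thick, lying flat; origin: centre of its underside

How it is judged:
On the way, in this order (a step that is already met when the one before it is completed fails the run):
1. the index pin is lifted clear of the middle hole (value of joint index_pin above 0.0102 m and value of joint swing_arm between -0.06 and 0.06 rad), for 0.1 s.
2. the arm is swung to the left, off the middle hole (value of joint swing_arm above 0.13 rad), for 0.05 s.
At the end, for the whole second after the job is handed in: The swing arm stands at the next hole to the left (0.262 rad, within 0.02), at rest, the index pin is fully down (within 2 mm), and every loose thing is within 15 mm of where it was (value of joint swing_arm between 0.241799 and 0.281799 rad and value of joint index_pin below 0.002 m and velocity of joint swing_arm between -0.02 and 0.02 rad/s and distance of each of pine_lath, oil_jar, brush_pot, pen_stand, cork_block, carpenter_pencil, round_blank from where it was at the start of the episode below 0.015 m); the robot touches nothing.
It fails at once if a loose thing on the bench was lifted or shifted by more than 25 mm (distance of any of pine_lath, oil_jar, brush_pot, pen_stand, cork_block, carpenter_pencil, round_blank from where it was at the start of the episode above 0.025 m).
It fails at once if the swing arm was swung two holes to the left, or a hole to the right (value of joint swing_arm above 0.48 rad or value of joint swing_arm below -0.22 rad).
It also fails if it takes over 48 s, if anything falls off the work surface, if the arm or the gripper's body presses on something with over 40 N, if the wrist force passes 120 N, or if a joint passes its speed limit or range.

## Working session

There is one attempt and no reset: what is moved stays moved. The work goes in short steps, each a Python script; the robot and the scene stay as the last script left them, time stands still between calls to the robot, and variables do not carry over. Pictures are saved under pics/ and viewed, and the job is handed in when it is done.

```bash
mkdir -p pics; ls; python3 - <<'E'
from cell import *
import cv2
s=get_state();print(s)
for c in ("scene","top","wrist"):
    f=grab_frame(c); cv2.imwrite(f"pics/{c}0.png",f["img"][:,:,::-1]); print(c,{k:(v.tolist() if hasattr(v,'tolist') else v) for k,v in f.items() if k!="img"})
    for n in ("ring","ring_top","pivot","hole_start","hole_next","mitre_base"):
        print(c,n,[(r["centre"],r["score"]) for r in tip_of(c,n)][:2])
E
```

```text
pics
{'clock': 0.0, 'q': array([-1.37418614e+00,  3.26927772e-01, -1.93579869e-01,  1.05196252e+00,
        2.29105295e-05,  1.43657554e+00]), 'joint_velocities': array([ 0.00030189, -0.00147946,  0.00062828, -0.00057857,  0.00049968,
        0.00022531]), 'tau': array([-1.56255559e-03, -4.43393791e+01,  2.62444317e+01,  1.54603942e-02,
       -1.46617194e-04, -5.39381915e-06]), 'position': array([ 0.17855193, -0.51961692,  0.2305121 ]), 'eef_rot': array([-2.55595934e+00,  1.82465559e+00,  1.89090203e-03]), 'contact_force': array([-0.39241678, -0.03399954, -0.30254104]), 'wrist_torque': array([ 0.01699009, -0.00760855, -0.03938717]), 'finger_gap': 1.0009146287195}
scene {'fx': 459.1206072972202, 'fy': 459.1206072972202, 'cx': 278.6860543587581, 'cy': 199.17656412660935, 'k1': -0.1170597342434575, 'cam_to_world': [[0.26295724819497945, 0.7998870788342083, -0.539475807368413, 1.0908001651497359], [0.9647462956353725, -0.21169713516630315, 0.15636146590578678, -0.13501367718068955], [0.010866033294192973, -0.5615736675418971, -0.8273553923459932, 0.894727374291504], [0.0, 0.0, 0.0, 1.0]
[... 869 characters left out ...]
, ([153.1, 189.9], 0.69)]
top hole_next [([235.4, 236.0], 0.76), ([369.0, 235.1], 0.65)]
top mitre_base [([272.7, 167.0], 0.72), ([259.2, 229.3], 0.34)]
wrist {'fx': 309.2093830656723, 'fy': 309.2093830656723, 'cx': 271.6403824774405, 'cy': 210.868731286264, 'k1': -0.05575718016888429, 'T_tool_cam': [[0.9999993923273021, -0.00044391998670037833, 0.0010090986429290066, 0.00044373400341413127], [9.316440337139964e-05, 0.946097967163105, 0.3238805765251031, -0.08358531064273331], [-0.0010984832359658221, -0.32388028569964644, 0.9460974336027419, -0.14227467359519091], [0.0, 0.0, 0.0, 1.0]]}
wrist ring []
wrist ring_top []
wrist pivot []
wrist hole_start []
wrist hole_next []
wrist mitre_base []
```

View pics/scene0.png

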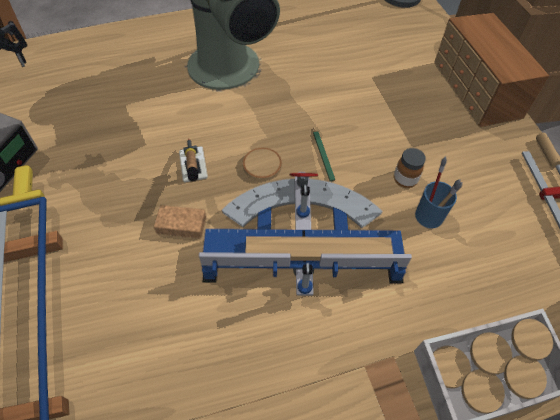

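View pics/top0.png

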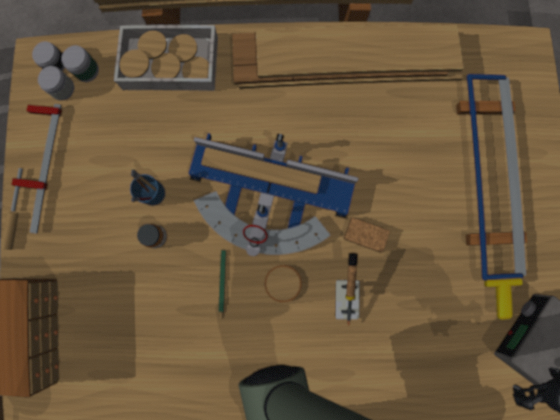

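```bash
cat > h.py <<'E'
import numpy as np, cv2
def ray(f,uv,T=None):
    T=np.array(f["cam_to_world"]) if T is None else T
    K=np.array([[f["fx"],0,f["cx"]],[0,f["fy"],f["cy"]],[0,0,1]])
    p=cv2.undistortPoints(np.array([[uv]],float),K,np.array([f["k1"],0,0,0,0]))[0,0]
    d=T[:3,:3]@np.array([p[0],p[1],1]); return T[:3,3],d/np.linalg.norm(d)
def atz(f,uv,z,T=None):
    o,d=ray(f,uv,T); return o+d*(z-o[2])/d[2]
def tri(rs):
    A=sum(np.eye(3)-np.outer(d,d) for o,d in rs); b=sum((np.eye(3)-np.outer(d,d))@o for o,d in rs)
    return np.linalg.solve(A,b)
def proj(f,P,T=None):
    T=np.array(f["cam_to_world"]) if T is None else T
    K=np.array([[f["fx"],0,f["cx"]],[0,f["fy"],f["cy"]],[0,0,1]])
    W=np.linalg.inv(T)
    return cv2.projectPoints(np.array(P,float).reshape(-1,1,3),cv2.Rodrigues(W[:3,:3])[0],W[:3,3],K,np.array([f["k1"],0,0,0,0]))[0].reshape(-1,2)
E
python3 - <<'E'
from cell import *
from h import *
F={c:grab_frame(c) for c in ("scene","top")}
for n,z in (("ring",.099),("ring_top",.118),("pivot",.042),("hole_start",.03),("hole_next",.03)):
    rs=[]
    for c in F:
        r=tip_of(c,n)
        if r: rs.append(ray(F[c],r[0]["centre"])); print(n,c,r[0]["centre"],atz(F[c],r[0]["centre"],z).round(4))
    if len(rs)==2: print("   tri",tri(rs).round(4))
for c in F:
    for n in ("oil_jar","brush_pot","pen_stand","cork_block","carpenter_pencil","round_blank","pine_lath"):
        r=tip_of(c,n); print(c,n,[(x["score"],atz(F[c],x["centre"],.05 if n=="pine_lath" else 0).round(3)) for x in r[:1]])
E
```

```text
ring scene [304.0, 175.2] [0.5252 0.0852 0.099 ]
ring top [254.7, 230.8] [0.532  0.0832 0.099 ]
   tri [0.5314 0.0827 0.1077]
ring_top scene [303.8, 174.3] [0.5363 0.0802 0.118 ]
ring_top top [257.6, 230.3] [0.5317 0.0752 0.118 ]
   tri [0.5328 0.0783 0.1141]
pivot scene [301.6, 264.5] [0.7032 0.029  0.042 ]
pivot top [276.4, 166.1] [0.7009 0.0279 0.042 ]
   tri [0.7017 0.0288 0.0392]
hole_start scene [300.9, 181.1] [0.4909 0.0922 0.03  ]
hole_start top [256.2, 240.2] [0.5128 0.0836 0.03  ]
   tri [0.5116 0.0831 0.0602]
hole_next scene [324.8, 189.8] [0.529  0.1385 0.03  ]
hole_next top [236.0, 234.2] [0.5292 0.1349 0.03  ]
   tri [0.5296 0.1363 0.0316]
scene oil_jar [(0.93, array([0.526, 0.352, 0.   ]))]
scene brush_pot [(0.92, array([0.637, 0.362, 0.   ]))]
scene pen_stand [(0.67, array([ 0.353, -0.144,  0.   ]))]
scene cork_block [(0.93, array([ 0.514, -0.199,  0.   ]))]
scene carpenter_pencil []
scene round_blank [(0.91, array([0.409, 0.017, 0.   ]))]
scene pine_lath [(0.83, array([0.684, 0.066, 0.05 ]))]
top oil_jar [(0.95, array([0.529, 0.348, 0.   ]))]
top brush_pot [(0.64, array([0.656, 0.359, 0.   ]))]
top pen_stand [(0.65, array([ 0.363, -0.149,  0.   ]))]
top cork_block [(0.91, array([ 0.527, -0.21 ,  0.   ]))]
top carpenter_pencil [(0.67, array([0.409, 0.181, 0.   ]))]
top round_blank [(0.79, array([0.407, 0.019, 0.   ]))]
top pine_lath [(0.58, array([0.688, 0.063, 0.05 ]))]
```

```bash
cat >> h.py <<'E'
from scipy.spatial.transform import Rotation as R
def ori(yaw,dip,xh=True,sgn=1):
    # tool z: heading yaw (world), dip below horizontal; xh: jaw axis horizontal
    y,d=np.radians(yaw),np.radians(dip)
    z=np.array([np.cos(d)*np.cos(y),np.cos(d)*np.sin(y),-np.sin(d)])
    h=np.array([-np.sin(y),np.cos(y),0])*sgn
    if xh: X=h; Y=np.cross(z,X)
    else: Y=h; X=np.cross(Y,z)
    return R.from_matrix(np.c_[X,Y,z])
E
python3 - <<'E'
from cell import *
from h import *
for xh in (True,False):
  for sg in (1,-1):
    for yaw in (-10,-17,-25,-32):
      for dip in (30,40,50):
        o=[]
        for p in ([.54,.08,.10],[.555,.13,.12],[.40,.12,.22]):
            q=ik(p,ori(yaw,dip,xh,sg).as_rotvec()); o.append(None if q is None else np.round(q,2).tolist())
        print(xh,sg,yaw,dip,o)
E
```

```text
True 1 -10 30 [None, [0.32, 0.56, -1.27, -1.25, -0.42, 0.26], None]
True 1 -10 40 [[0.15, 0.4, -1.25, -0.93, -0.24, 0.21], [0.28, 0.34, -1.15, -0.74, -0.34, 0.3], [0.43, -0.26, -1.27, -0.22, -0.45, 0.42]]
True 1 -10 50 [[0.11, 0.26, -1.1, -0.47, -0.18, 0.22], [0.24, 0.25, -1.0, -0.33, -0.26, 0.32], [0.35, -0.28, -1.11, 0.1, -0.33, 0.42]]
True 1 -17 30 [None, [0.4, 0.53, -1.2, -1.09, -0.59, 0.39], None]
True 1 -17 40 [[0.22, 0.4, -1.2, -0.83, -0.39, 0.35], [0.35, 0.35, -1.09, -0.63, -0.48, 0.45], [0.53, -0.19, -1.2, -0.12, -0.6, 0.61]]
True 1 -17 50 [[0.17, 0.27, -1.06, -0.4, -0.3, 0.37], [0.29, 0.27, -0.95, -0.26, -0.36, 0.47], [0.42, -0.22, -1.07, 0.16, -0.44, 0.59]]
True 1 -25 30 [[0.36, 0.59, -1.22, -1.12, -0.67, 0.47], [0.46, 0.51, -1.1, -0.86, -0.75, 0.56], [0.7, 0.0, -1.22, -0.28, -0.9, 0.82]]
True 1 -25 40 [[0.3, 0.39, -1.12, -0.67, -0.54, 0.53], [0.41, 0.36, -1.0, -0.46, -0.61, 0.62], [0.6, -0.11, -1.11, 0.02, -0.72, 0.83]]
True 1 -25 50 [[0.23, 0.29, -1.0, -0.3, -0.41, 0.55], [0.34, 0.3, -0.88, -0.14, -0.47, 0.65], [0.49, -0.15, -1.0, 0.25, -0.54, 0.8]]
True 1 -32 30 [[0.41,
[... 4239 characters left out ...]
, -0.28, -0.9, 2.39]]
False -1 -25 40 [[0.3, 0.39, -1.12, -0.67, -0.54, 2.1], [0.41, 0.36, -1.0, -0.46, -0.61, 2.2], [0.6, -0.11, -1.11, 0.02, -0.72, 2.4]]
False -1 -25 50 [[0.23, 0.29, -1.0, -0.3, -0.41, 2.12], [0.34, 0.3, -0.88, -0.14, -0.47, 2.22], [0.49, -0.15, -1.0, 0.25, -0.54, 2.37]]
False -1 -32 30 [[0.41, 0.56, -1.13, -0.89, -0.8, 2.2], [0.51, 0.5, -1.0, -0.62, -0.86, 2.31], [0.74, 0.06, -1.1, -0.03, -0.98, 2.62]]
False -1 -32 40 [[0.35, 0.4, -1.04, -0.5, -0.65, 2.26], [0.45, 0.39, -0.91, -0.29, -0.7, 2.36], [0.64, -0.03, -1.02, 0.18, -0.8, 2.6]]
False -1 -32 50 [[0.28, 0.32, -0.93, -0.19, -0.5, 2.27], [0.38, 0.33, -0.81, -0.03, -0.54, 2.38], [0.53, -0.08, -0.93, 0.35, -0.61, 2.54]]
```

```bash
cat > look.py <<'E'
from cell import *
from h import *
import sys
def toolT():
    s=get_state(); T=np.eye(4); T[:3,:3]=R.from_rotvec(s["eef_rot"]).as_matrix(); T[:3,3]=s["position"]; return T
def look(tag,names=("ring","ring_top","pivot","hole_start","hole_next")):
    W=toolT(); f=grab_frame("wrist"); T=W@np.array(f["T_tool_cam"])
    cv2.imwrite(f"pics/{tag}.png",f["img"][:,:,::-1])
    Z=dict(ring=.099,ring_top=.118,pivot=.042,hole_start=.03,hole_next=.03)
    for n in names:
        r=tip_of("wrist",n)
        for x in r[:1]: print(n,np.round(x["centre"],1),round(x["score"],2),atz(f,x["centre"],Z[n],T).round(4))
    return f,T
E
python3 - <<'E'
from look import *
grab(20)
q=ik([.435,.110,.18],ori(-17,40,True,-1).as_rotvec()); print(q)
movep([.435,.110,.18],ori(-17,40,True,-1).as_rotvec())
s=get_state();print(s["clock"],s["position"],s["finger_gap"])
look("w1")
E
```

```text
[ 0.428393   -0.0138982  -1.25258299 -0.39623746 -0.53291697 -2.62383115]
6.5 [0.43525881 0.10985687 0.18009725] 0.0010614296216915004
ring [266.8 134.9] 0.18 [0.6097 0.0612 0.099 ]
ring_top [267.3 176.6] 0.69 [0.5427 0.0804 0.118 ]
pivot [269.7 135.1] 0.33 [0.6631 0.0421 0.042 ]
hole_start [273.9 256.9] 0.67 [0.5035 0.0859 0.03  ]
hole_next [224.1 251.2] 0.71 [0.5253 0.135  0.03  ]
```

View pics/w1.png

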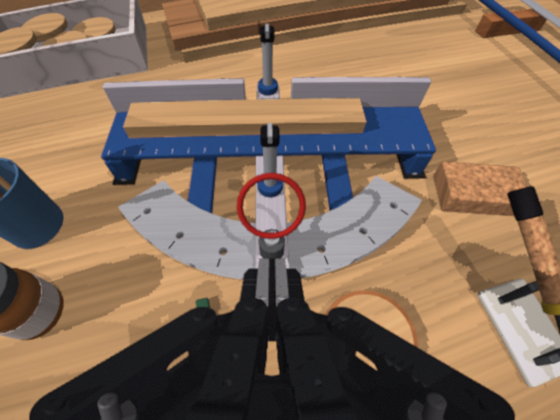

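```bash
cat >> look.py <<'E'
def redring(f):
    hsv=cv2.cvtColor(f["img"],cv2.COLOR_RGB2HSV)
    m=(((hsv[...,0]<6)|(hsv[...,0]>174))&(hsv[...,1]>190)&(hsv[...,2]>70)).astype(np.uint8)
    n,l,st,_=cv2.connectedComponentsWithStats(m)
    i=1+np.argmax(st[1:,4]); 
    c=max(cv2.findContours((l==i).astype(np.uint8),cv2.RETR_EXTERNAL,cv2.CHAIN_APPROX_NONE)[0],key=len)
    return cv2.fitEllipse(c),st[i]
E
python3 - <<'E'
from look import *
from scipy.optimize import least_squares
f,T=look("w1b",())
e,st=redring(f); print(e,st)
holes={15:(222,251),30:(180,235),45:(147,212),-15:(322,249),-30:(364,231),-45:(393,208)}
def pts(p):
    x,y,yw=p; P=[]
    for a in holes:
        t=yw-np.radians(a); P.append([x-.205*np.cos(t),y-.205*np.sin(t),.03])
    P.append([x-.187*np.cos(yw),y-.187*np.sin(yw),.099]); return P
obs=np.array(list(holes.values())+[e[0]])
r=least_squares(lambda p:(proj(f,pts(p),T)-obs).ravel(),[.702,.0285,-.3])
print(r.x,np.degrees(r.x[2])); print(r.fun.reshape(-1,2).round(1)); print(np.array(pts(r.x))[-1])
E
```

```text
((270.7524719238281, 204.98741149902344), (62.713008880615234, 66.72016143798828), 88.50502014160156) [237 173  68  64 823]
[ 0.70189155  0.03182751 -0.27513274] -15.763944709838213
[[ 0.4  0.1]
 [-1.  -0.2]
 [-0.5 -1.7]
 [-0.8  0.1]
 [-0.6  0.2]
 [ 1.1 -2.2]
 [ 1.   2.6]]
[0.52192478 0.08263068 0.099     ]
```

```bash
cat >> look.py <<'E'
PV=np.array([.7019,.0318]); YAW=-15.76
def frame(al=0):
    y=np.radians(YAW-al); a=np.array([np.cos(y),np.sin(y),0]); z=np.array([0,0,1.]); d=np.radians(40)
    n=np.cos(d)*a-np.sin(d)*z; u=np.sin(d)*a+np.cos(d)*z
    C=np.array([*(PV-.187*a[:2]),.099]); return C,a,n,u
E
python3 - <<'E'
from look import *
C,a,n,u=frame(); o=ori(YAW,40,True,-1).as_rotvec()
move_l(C-.035*n,.12,rot=o)
s=get_state();print(s["clock"],s["position"],C-.035*n,s["contact_force"])
f,T=look("w2",()); e,st=redring(f); print(e,st,proj(f,[C,C+.0255*u],T))
f=grab_frame("scene"); cv2.imwrite("pics/s2.png",cv2.resize(f["img"][120:260,220:400,::-1],None,fx=4,fy=4))
E
```

```text
7.725 [0.49574528 0.08986776 0.12145982] [0.49612608 0.08987302 0.12149757] [ 0.76622863  1.26198483 -1.40507758]
((269.2014465332031, 240.36146545410156), (83.01496124267578, 91.04827880859375), 90.62262725830078) [ 221  196   97   81 1526] [[270.68856483 244.75662568]
 [270.68366042 206.28348682]]
```

View pics/w2.png

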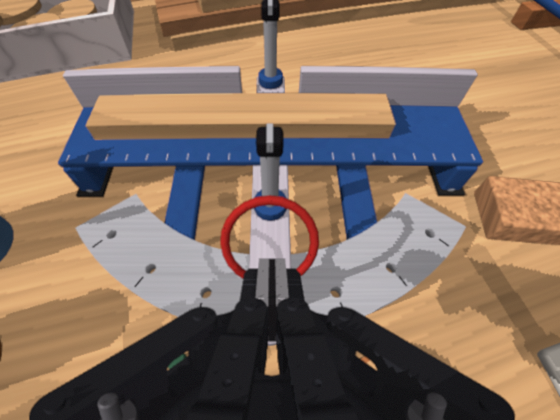

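View pics/s2.png

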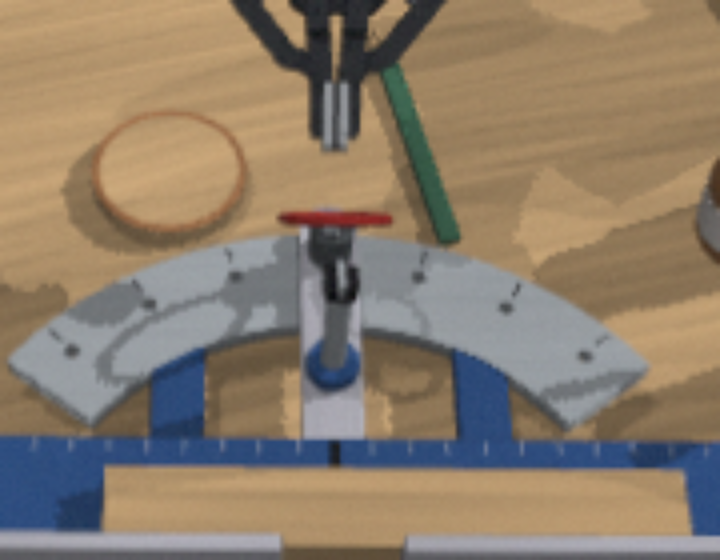

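```bash
python3 - <<'E'
from look import *
C,a,n,u=frame(); C=C+.002*u
b=move_l(C+.022*n,.06,until_force=6)
s=get_state();F0=s["contact_force"];print(b,s["clock"],s["position"],C+.022*n,F0)
look("w3",())
f=grab_frame("scene"); cv2.imwrite("pics/s3.png",cv2.resize(f["img"][120:260,220:400,::-1],None,fx=4,fy=4))
if not b:
    p=s["position"]
    b=move_l(p+.018*u,.03,until_force=3.5)
    s=get_state();print(b,s["clock"],(s["position"]-p)@u,(s["position"]-p)@n,s["contact_force"]-F0)
    look("w4",())
E
```

```text
False 8.925 [0.53914385 0.07771047 0.0864534 ] [0.53938642 0.07766419 0.08639076] [-0.88911455  1.03683698 -0.73526601]
True 9.5083 0.012208204059436591 -0.00019735716410806264 [ 1.09293445 -1.62079677 -0.016245  ]
```

View pics/w4.png

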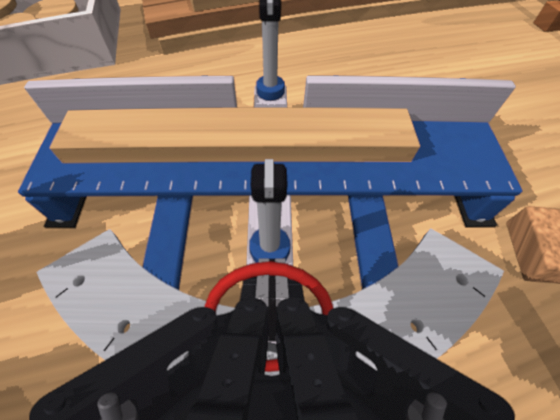

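View pics/s3.png

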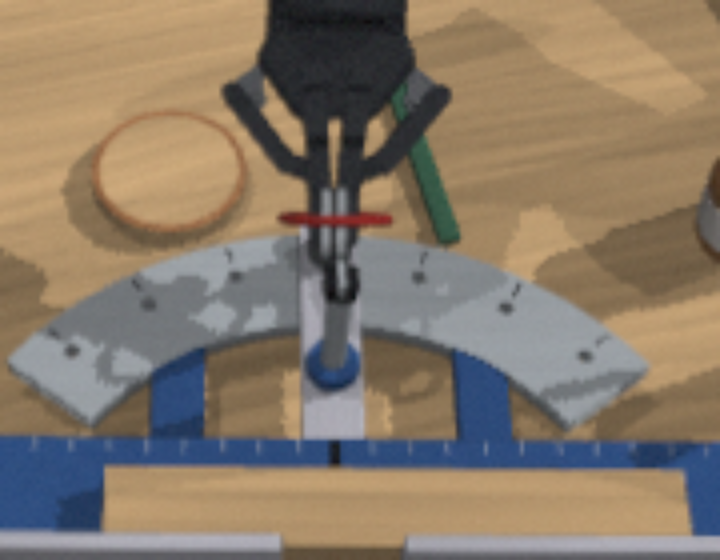

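```bash
cat >> look.py <<'E'
def ringlift(al,tag=None):
    # red arc's top outer pixel in wrist view -> lift (m) assuming ring on arm angle al; also fits lateral shift
    W=toolT(); f=grab_frame("wrist"); T=W@np.array(f["T_tool_cam"])
    if tag: cv2.imwrite(f"pics/{tag}.png",f["img"][:,:,::-1])
    (cx,cy),st=redring(f)[0][0],redring(f)[1]
    C,a,n,u=frame(al); top=st[1]; mid=st[0]+st[2]/2
    ls=np.linspace(-.01,.03,81); pr=proj(f,[C+.0315*u+[0,0,l] for l in ls],T)
    return ls[np.argmin(abs(pr[:,1]-top))], mid-pr[np.argmin(abs(pr[:,1]-top)),0]
E
python3 - <<'E'
from look import *
print("lift",ringlift(0))
p0=get_state()["position"];F0=get_state()["contact_force"]
for k in range(1,6):
    move_l(p0+[0,0,.0035*k],.03)
    s=get_state();print(s["clock"],(s["position"]-p0).round(4),(s["contact_force"]-F0).round(1),ringlift(0,"w5_%d"%k))
E
```

```text
lift (np.float64(0.0034999999999999996), np.float64(-1.2253147969699398))
9.8917 [-0.0011  0.0001  0.0025] [ 0.7  0.7 -7.5] (np.float64(0.0045000000000000005), np.float64(-0.28888269037696546))
10.2083 [-0.0011 -0.0001  0.0063] [-1.5  1.3 -7.6] (np.float64(0.008000000000000002), np.float64(0.5598320704282855))
10.525 [-0.001  -0.0001  0.01  ] [-4.8  1.5 -9.6] (np.float64(0.011999999999999999), np.float64(0.5449741340286209))
10.8417 [-0.001  -0.0001  0.0135] [-4.6  1.4 -8.6] (np.float64(0.016), np.float64(0.5365010416405767))
11.1583 [-0.001  -0.0001  0.0172] [ -4.8   1.8 -10.1] (np.float64(0.019500000000000003), np.float64(0.5592816095776811))
```

View pics/w5_5.png

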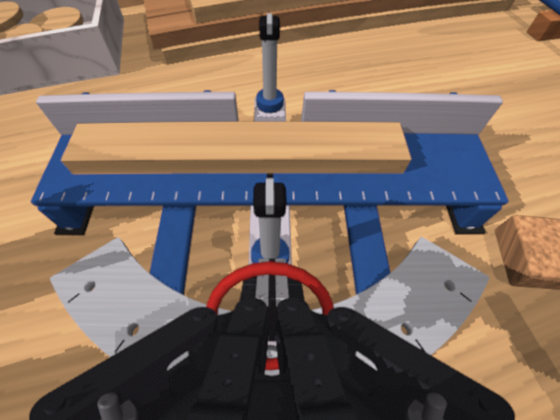

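```bash
cat >> look.py <<'E'
def rotp(p,al):
    r=R.from_rotvec([0,0,-np.radians(al)]).as_matrix(); c=np.array([*PV,0]); return c+r@(p-c)
E
python3 - <<'E'
from look import *
import json
p0=get_state()["position"]; json.dump(p0.tolist(),open("p0.json","w"))
for al in (3,6,9,12,14):
    move_l(rotp(p0,al),.05,rot=ori(YAW-al,40,True,-1).as_rotvec())
    s=get_state();print(al,s["clock"],s["contact_force"].round(1),ringlift(al,"w6_%d"%al))
f=grab_frame("scene"); cv2.imwrite("pics/s6.png",cv2.resize(f["img"][120:260,220:400,::-1],None,fx=4,fy=4))
E
```

```text
3 11.525 [-4.3  1.6 -8.4] (np.float64(0.018500000000000003), np.float64(-0.9519607165185562))
6 11.8917 [-5.8  2.6 -8.5] (np.float64(0.0175), np.float64(-0.027766975620409085))
9 12.2583 [-7.   3.3 -8.4] (np.float64(0.017), np.float64(-0.530124181913493))
12 12.625 [-6.   3.9 -7.7] (np.float64(0.0165), np.float64(-1.103033299390347))
14 12.9417 [-6.7  4.1 -9.3] (np.float64(0.0165), np.float64(-1.225387206662674))
```

View pics/s6.png

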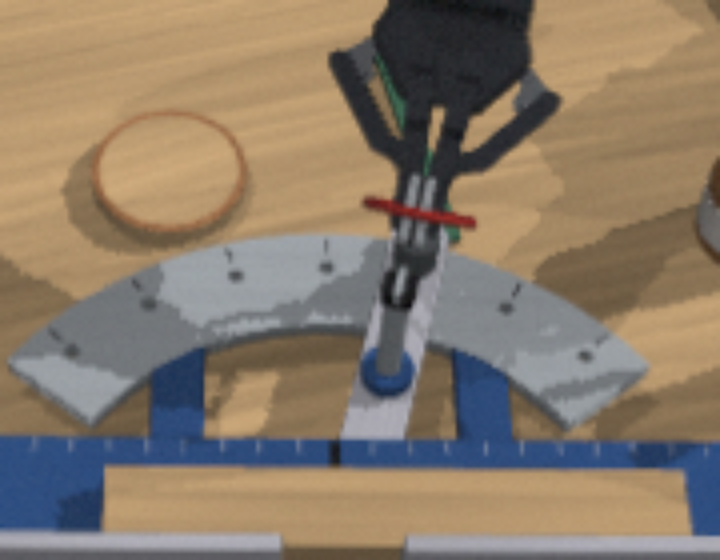

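View pics/w6_14.png

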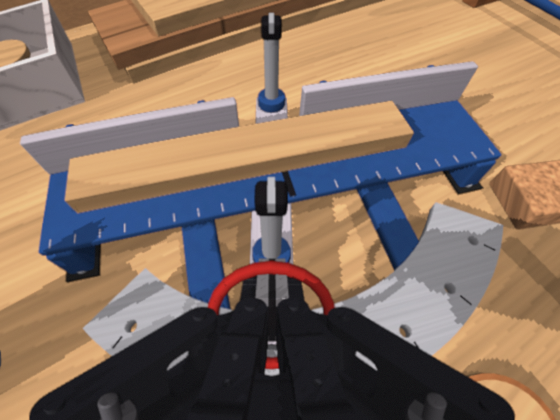

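```bash
python3 - <<'E'
from look import *
p=get_state()["position"]
move_l(p-[0,0,.012],.04)
s=get_state();print(s["clock"],s["contact_force"].round(1),ringlift(14,"w7a"))
F0=s["contact_force"]; p=s["position"]
for al in np.arange(1,8,1.):
    b=move_l(rotp(p,al),.02,until_force=6)
    s=get_state();l=ringlift(15,"w7_%d"%al);print(al,b,s["clock"],(s["contact_force"]-F0).round(1),l)
    if b or l[0]<.006: break
E
```

```text
13.5083 [ 0.1 -0.3  0.6] (np.float64(0.011500000000000002), np.float64(-0.6735252343778484))
1.0 False 13.9583 [-1.   2.2 -8.1] (np.float64(0.007000000000000001), np.float64(-0.33096973620610015))
2.0 False 14.3 [-4.8  0.3 -8.4] (np.float64(0.006500000000000001), np.float64(-5.301731021914463))
3.0 True 14.5667 [-1.   0.7 -6.9] (np.float64(0.0034999999999999996), np.float64(-4.653930225138197))
```

```bash
python3 - <<'E'
from look import *
p=get_state()["position"]
move_l(p-[0,0,.006],.03)
s=get_state();print(s["clock"],s["contact_force"].round(1),ringlift(15,"w8"))
f=grab_frame("scene"); cv2.imwrite("pics/s8.png",cv2.resize(f["img"][120:260,220:400,::-1],None,fx=4,fy=4))
E
```

```text
14.9333 [-0.2 -0.4  0.1] (np.float64(0.0014999999999999996), np.float64(-5.16991685100038))
```

View pics/w8.png

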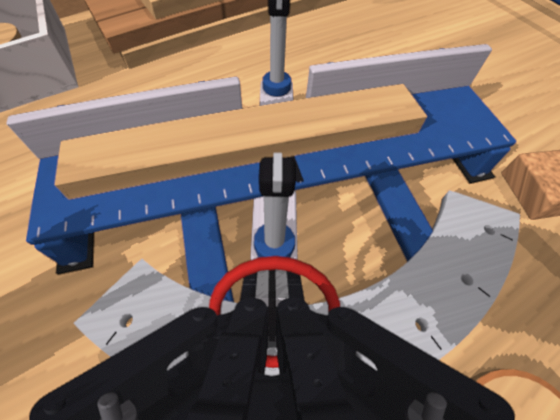

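View pics/s8.png

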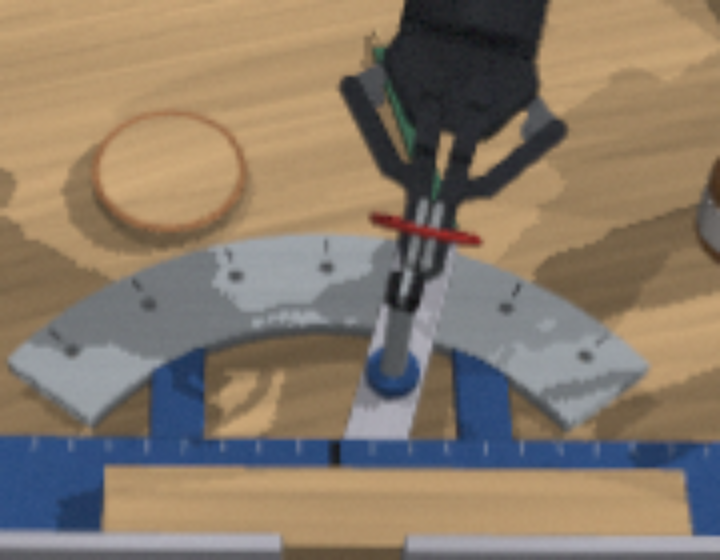

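```bash
python3 - <<'E'
from look import *
s=get_state(); z=R.from_rotvec(s["eef_rot"]).as_matrix()[:,2]
p=rotp(s["position"],-.9)-[0,0,.003]
move_l(p,.03); print(get_state()["contact_force"].round(1), ringlift(15))
move_l(p-.07*z,.06); s=get_state();print(s["clock"],s["contact_force"].round(1))
move_l(s["position"]-.06*z+[0,0,.02],.1); s=get_state();print(s["clock"],s["contact_force"].round(1))
f,T=look("w9",("hole_start","ring_top")); e,st=redring(f); print(e,st)
for al in (14,15,16):
    C,a,n,u=frame(al); print(al,proj(f,[C,C+[0,0,.005],C+[0,0,.01],C+.0315*u],T).round(1).tolist())
f=grab_frame("top"); cv2.imwrite("pics/t9.png",f["img"][:,:,::-1])
for n in ("oil_jar","brush_pot","pen_stand","cork_block","carpenter_pencil","round_blank","pine_lath"):
    r=tip_of("top",n); print(n,[atz(f,x["centre"],.05 if n=="pine_lath" else 0).round(3) for x in r[:1]])
E
```

```text
[-0.7  0.2  0.4] (np.float64(0.0014999999999999996), np.float64(-4.414782485801993))
16.6667 [-1.3  0.1 -0.9]
17.5583 [-0.1  0.7  0.5]
hole_start [ 85.9 381. ] 0.67 [0.5177 0.3376 0.03  ]
ring_top [270.2 198.3] 0.73 [0.5595 0.1179 0.118 ]
((269.2104797363281, 226.39788818359375), (61.080657958984375, 65.5774154663086), 93.34569549560547) [236 196  67  63 827]
14 [[274.5, 228.8], [274.6, 226.2], [274.7, 223.6], [274.9, 195.6]]
15 [[270.9, 228.7], [270.9, 226.2], [271.0, 223.5], [271.6, 195.5]]
16 [[267.3, 228.6], [267.3, 226.1], [267.3, 223.4], [268.3, 195.4]]
oil_jar [array([0.552, 0.147, 0.   ])]
brush_pot [array([0.651, 0.363, 0.   ])]
pen_stand []
cork_block [array([ 0.519, -0.21 ,  0.   ])]
carpenter_pencil [array([0.41, 0.18, 0.  ])]
round_blank [array([0.406, 0.017, 0.   ])]
pine_lath [array([0.683, 0.074, 0.05 ])]
```

View pics/w9.png

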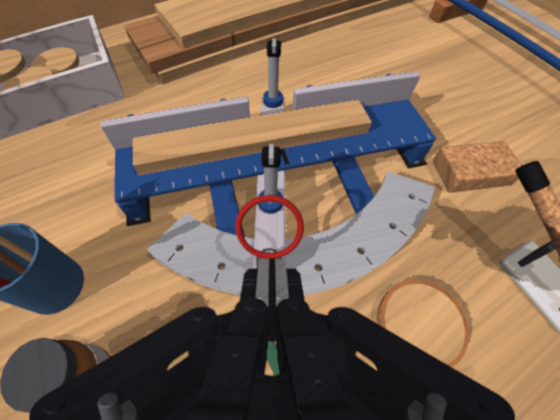

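View pics/t9.png

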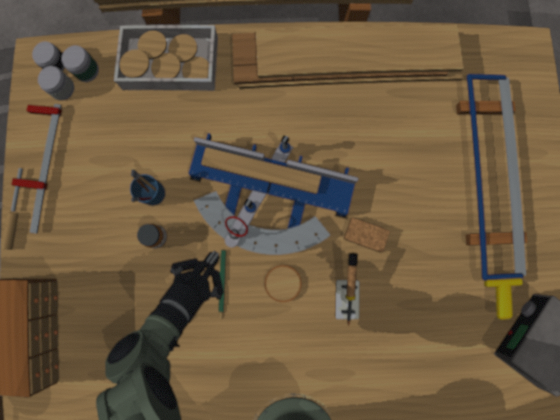

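```bash
python3 - <<'E'
from look import *
sleep(.3); s=get_state(); print(s["clock"],abs(s["joint_velocities"]).max()); sign_off()
E
```

```text
18.4083 0.001273742515072634
the job is handed in; nothing more can be done
```

The arm now stands one hole to the left with the index pin down, as far as the pictures and forces show. The finger is out of the ring, and I handed the job in at 18.4 s. `sign_off` gave no verdict.

**What I did:** I shut the fingers and slid them through the ring along its axis. I lifted the pin about 16–17 mm and swung the arm to about 14° with the finger. There I let the pin down until it rode on the quadrant, then pushed left until it dropped in. Last, I lowered the finger clear, drew it straight out and backed off.

**Last checks:**
- **Pin:** the ring height read 11.5 mm while the pin rode at 10 mm, and 1.5 mm after the drop. With that same 1.5 mm offset the pin is fully home. The later, farther view agreed, to within about 2 mm.
- **Arm angle:** the image fit gives about 15.5° ± 0.5°, which matches the 15° hole.
- **Contact:** after I lowered the finger, the force on it was back to the sensor noise of about 1 N. The robot ended clear of everything and still.
- **Loose things:** the final top picture shows everything where it lay, with positions matching the start to within about 11 mm, which is the detector's scatter.

**Disagreements:**
- **Oil jar:** the network placed it at (0.55, 0.15) at the end. That is a false report, since the picture shows the jar where it was.
- **Pen stand:** the network missed it, but the picture shows it in place.

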